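# Load the adapter test jig and start the test

## Robot

A 6-joint arm with a two-finger parallel gripper is mounted at the origin on a cart in front of the work surface, level with it; the furniture and walls round the work are solid. World frame = base frame: x ahead of the robot, y to its left, z up, the work surface at z = 0. Lengths are in m, angles in rad, forces in N, time in s.
With the tool pointing down it reaches from about 0.35 to 0.875 m from the base axis. Payload 15.5 kg.
Tool frame: the origin (TCP) lies on the mounting face of the last link; the fingertips stand 173 mm ahead of it and the grasp point (between the pads) lies 155 mm ahead of it; z points along the fingers, y is the line along which they close (so a half turn about z gives the same grasp; the last joint's range is limited). The gripper opens to 85 mm and grips with 20 to 120 N. Pads are 22 mm wide; open, the fingers measure 114 mm over their backs; the gripper's body (76 mm by 85 mm) begins 54 mm behind the grasp point. The pads swing forward as they close: fully open they stand 13 mm farther back than shut.
Start: joints at [1.129, 0.494, 1.345, -0, 1.302, -0.096], TCP at [0.212, 0.588, 0.405] pointing down, gripper open.
Joint ranges: [-2.91, 2.91], [-0.82, 2.16], [0.22, 2.67], [-1.22, 4.37], [0.12, 2.79], [-3.08, 3.08]. Speed limits (rad/s): [1.89, 1.89, 2.57, 3.01, 3.01, 3.01].

## Interface

Orientations are given as a 3x3 rotation matrix whose columns are the frame's x, y, z axes.
In Python, from station import get_state, optics, robot gives the robot as it stands.
- The arm moves only by the shell command python3 -m pendant 'ROWS'. ROWS is text: rows parted by semicolons, each of 7 numbers parted by spaces: the finger opening in m, from 0 to 0.0854, then the shift along the tool's x, y, z in m, then the turn, a rotation vector about the tool's x, y, z in rad. A call has exactly 8 rows; each row is the pose to reach, as a shift and turn from the pose commanded when the call began, along the tool's axes at that moment; what a row does not reach only later rows make up. A row lasts 1/8 s, in which the tool goes at most 62.5 mm and 10.7 degrees, less where a joint would pass 70% of its speed; a pose out of reach is approached as far as the arm can. A call with a gripper value outside its range is refused whole. The fingers move at their own pace and stop on an object; the grip force is fixed at half the most. Time passes only in rows, so rows that repeat a pose let the fingers close, or fill a call up. It gives the time, the measured TCP pose, the force, the opening and the grip force at its end, in the units of the state.
- get_state(): the state, without advancing time (a new reading comes with each control period).
- optics.get_image(name): name is "side" or "top" or "wrist"; returns a dict with "image" (400x640x3 uint8, red, green, blue), "fx", "fy", "cx", "cy" (pixels), "pose" (4x4, takes a point from camera to world coordinates); the wrist camera has in their place "mount" (4x4, takes a point from camera to tool coordinates, whose origin is the TCP and whose axes are the flange's). Camera axes: x right, y down, z forward; pixel columns grow to the right and rows downward; lengths in m; the calibration is good to about 2 mm. A picture is of the moment at which its call begins: read the wrist's pose just before it. There is no depth.
- robot.sign_off(): hands the job in; it is judged then, once.
Trained networks look in the newest picture that a camera, given by its name, has taken for a name from the list of things; names that differ only in an ending like _2 or _b are one class to them, and where a whole thing is asked for, a point or a joint stands for the part that bears it (a point fixed in the world has none). Each returns a list of dicts, best first, with "conf" (0 to 1); they miss things now and then, are a little off and sometimes report something else, mostly with a low value. They report only what shows in the picture. A call takes as long as a camera call. They do not tell look-alikes from the thing itself.
- optics.cut_out(thing, camera): "region" (400x640 bool, what is visible of it).
- optics.mark_of(thing, camera): "point" ([x, y, z] in m, in the coordinates of the camera as it stood for that picture, good to about 4 mm: a listed point, or the origin of a listed thing).
The state is a dict: "clock": time; "joint_positions": joint angles; "qvel": joint speeds; "tau": joint torques, N m; "position": TCP position; "tcp_rot": TCP orientation; "ft_force": force on the tool from outside, world axes, zero at the start; "torque": the same for the moment, N m; "finger_gap": finger opening in m; "grasp_force": force on a finger pad.
Only numpy, scipy, OpenCV 4.12 (cv2) and the standard library are available. Lean on these libraries where they do the work, as an engineer would, in place of code of your own. Each camera call takes 0.05 s, during which the arm holds its last target. There are 200 camera calls.

## Task

Start the bench test of the black power adapter: slide it along its guide channel until it sits fully home against the end stop, then swing the blue hinged cover fully shut over it. Then press the green start button fully down and let it come up again. Do not press the green button before the cover is shut, leave the red button alone, and do not disturb the loose things lying around.

Things in the scene. Friction and masses are not known exactly. Their poses are not given: they have to be found in the camera images.
- jig: Test jig fixed to the bench: aluminium plate 260 x 100 x 12 mm with a channel along x. Origin at bench level; x runs from the open entry near the robot to the black end stop (face at x = +100 mm, 24 mm above the plate), z up. Black guide rails: inner faces at y = +-27 mm, 10 mm thick, 12 mm above the plate, x = -105 to +100 mm. Hinge lugs at x = +125 mm, tops 54 mm over the bench.
- adapter: Black laptop power adapter, loose block 105 (x) x 50 (y) x 30 mm (z), 0.2 to 0.35 kg. Origin at the centre of its underside, x along the channel towards the stop, z up. Starts in the channel 30 to 60 mm short of the end stop and slides with under 3 N; its near end face (52.5 mm from its origin on -x) is free to be pushed.
- seat (a point): Fixed point where the adapter's origin lies when it is fully home (far end against the end stop): on the channel floor, 12 mm above the bench, at x = +47.5 mm in the jig's frame, with the jig's axes.
- cover (a joint): Blue hinged cover, angle in rad: 0 = shut, level over the adapter; 1.57 = upright at the channel's far end; starts at 1.35 to 1.65, limit 1.75. Stiff hinge: it stays where left, about 2 N at 100 mm moves it. Plate 54 mm wide, reaches 140 mm from the hinge; pushed shut on its outer face, the one away from the robot when upright.
- cover_hinge (a point): Point on the hinge axis at the middle of the cover's width, fixed on the jig, 48 mm above the bench, with the jig's axes; the hinge axis is the jig's y.
- cover_edge (a point): Point on the cover's outer (upper) face at its free end, mid-width, 136 mm from the hinge; moves with it. The outer face lies 4 mm outside the hinge axis (shut: 52 mm above the bench). Here a lip reaches 13 mm below the plate's underside; shut, it drops 5 mm behind the seated adapter's near end, so the cover cannot shut unless the adapter is home.
- start_box: Grey box 64 x 64 x 36 mm, fixed to the bench, that carries the green start button on its top. Origin at the centre of its underside, z up. It may be either of the two boxes in place.
- start (a joint): Green start button: 0 = up, 0.006 m = fully down; it springs back by itself. It starts to give at about 1.5 N and is fully down at about 5 N.
- start_top (a point): Centre of the green button's top face, 58 mm above the bench when up. Cap diameter 30 mm; it stands 10 mm proud of a grey collar 46 mm in diameter, and 4 mm proud when fully down.
- stop_box: An equal grey box that carries the red button; leave it alone. Origin at the centre of its underside.
- stop (a joint): Red button: 0 = up, 0.006 m = down; not to be pressed.
- stop_top (a point): Centre of the red button's top face, 58 mm above the bench, cap diameter 30 mm.
- spool: Bystander: white and green solder spool standing on the bench, diameter 54 mm, 30 mm high; origin under its centre.
- tape: Bystander: black roll of tape lying flat, diameter about 54 mm, 19 mm high; origin under its centre.
- eraser: Bystander: white eraser in a blue sleeve, 21 x 42 x 12 mm; origin under its centre.
Mind the look-alikes: they are no part of the job. What is shaped like the adapter but turquoise is not meant.

How it is judged:
On the way, in this order (a step that is already met when the one before it is completed fails the run):
1. the adapter is fully home against the end stop (x of adapter in the frame of seat between -0.003 and 0.003 m and y of adapter in the frame of seat between -0.004 and 0.004 m and z of adapter in the frame of seat below 0.004 m and angle between the x axis of adapter and the x axis of jig, either way round below 0.08 rad), for 0.2 s.
2. the cover is fully shut over the seated adapter (all of step 1 and value of joint cover below 0.05 rad), for 0.2 s.
3. the green button is pressed fully down (value of joint start above 0.0052 m and value of joint cover below 0.05 rad), for 0.1 s.
At the end, for the whole second after the job is handed in: The adapter is at rest within 3 mm of fully home (4 mm sideways and in height, 0.08 rad in direction), the cover shut to within 0.05 rad, and the green button, pressed at least 5.2 of its 6 mm with the cover shut, is up again within 1 mm, as is the red one (all of step 2 and value of joint each of start, stop below 0.001 m and linear speed of adapter below 0.02 m/s); the robot touches nothing.
It fails at once if the red button is pressed (2 mm or more) (value of joint stop above 0.002 m).
It fails at once if the green button is pressed (2 mm or more) while the cover is not shut (open by more than 0.1 rad) (value of joint start above 0.002 m and value of joint cover above 0.1 rad).
It fails at once if a loose bystander (spool, tape, eraser) is moved by more than 30 mm (distance of any of spool, tape, eraser from where it was at the start of the episode above 0.03 m).
It also fails if it takes over 54 s, if anything falls off the work surface, if the arm or the gripper's body presses on something with over 40 N, if the wrist force passes 120 N, or if a joint passes its speed limit or range.

## Working session

There is one attempt and no reset: what is moved stays moved. The work goes in short steps, Python scripts to look and compute and a shell command to move; the robot and the scene stay as the last step left them, time stands still between calls to the robot, and variables do not carry over. Pictures are saved under pics/ and viewed, at most 10 in all, crops included, and the job is handed in when it is done.

```bash
mkdir -p pics; cat > h.py <<'E'
import numpy as np, cv2
from station import get_state, optics, robot
def cam(n):
    s=get_state(); d=optics.get_image(n)
    if n=="wrist":
        T=np.eye(4);T[:3,:3]=s["tcp_rot"];T[:3,3]=s["position"];P=T@np.array(d["mount"])
    else: P=np.array(d["pose"])
    return d,P
def mark(t,n,P):
    return [(round(m["conf"],2),np.round((P@np.append(m["point"],1))[:3],4).tolist()) for m in optics.mark_of(t,n)[:3]]
def pix(d,P,p):
    c=np.linalg.inv(P)@np.append(p,1); return [round(d["fx"]*c[0]/c[2]+d["cx"],1),round(d["fy"]*c[1]/c[2]+d["cy"],1)]
def plane(d,P,u,v,z):
    r=P[:3,:3]@np.array([(u-d["cx"])/d["fx"],(v-d["cy"])/d["fy"],1]); return P[:3,3]+r*(z-P[2,3])/r[2]
def save(d,f): cv2.imwrite("pics/"+f,d["image"][:,:,::-1])
E
python3 - <<'E'
from h import *
s=get_state();print(s["clock"],s["position"],s["tcp_rot"],s["ft_force"])
for n in ["top","side"]:
    d,P=cam(n);save(d,n+"1.png");print(n,np.round(P,3).tolist(),d["fx"])
    for t in "jig adapter seat cover_hinge cover_edge start_top stop_top start_box stop_box spool tape eraser".split():
        m=mark(t,n,P);print(t,[(a,b,pix(d,P,b)) for a,b in m])
E
```

```text
0.0 [0.21178385 0.58787736 0.40411812] [[-9.40800495e-01  3.38960443e-01 -4.97560327e-04]
 [ 3.38960789e-01  9.40799916e-01 -1.04919210e-03]
 [ 1.12470093e-04 -1.15573389e-03 -9.99999326e-01]] [ 0.47851439  0.86607021 -0.70365694]
top [[0.029, -0.991, 0.127, 0.451], [-1.0, -0.029, -0.0, -0.173], [0.004, -0.127, -0.992, 1.011], [0.0, 0.0, 0.0, 1.0]] 495.1355897519053
jig [(0.75, [0.652, -0.3639, 0.0019], [np.float64(413.2), np.float64(175.8)]), (0.68, [0.568, -0.0181, -0.0013], [np.float64(244.7), np.float64(211.3)])]
adapter [(0.97, [0.7779, -0.1654, 0.0013], [np.float64(319.3), np.float64(114.4)]), (0.38, [0.6506, -0.3632, 0.0035], [np.float64(413.0), np.float64(176.3)])]
seat [(0.68, [0.484, -0.3875, 0.0006], [np.float64(424.2), np.float64(257.6)]), (0.64, [0.6157, -0.0065, 0.0162], [np.float64(238.9), np.float64(186.9)])]
cover_hinge [(0.82, [0.6957, 0.0081, 0.0475], [np.float64(231.1), np.float64(144.4)])]
cover_edge [(0.7, [0.6764, 0.0029, 0.1854], [np.float64(219.5), np.float64(135.2)])]
start_top [(0.45, [0.4832, -0.3869, 0.0619], [np.float64(430.7), np.float64(257.1)]), (0.25
[... 806 characters left out ...]
, (0.65, [0.776, -0.1645, 0.0021], [np.float64(418.0), np.float64(207.2)])]
seat []
cover_hinge []
cover_edge []
start_top [(0.54, [0.4809, -0.3908, 0.0526], [np.float64(306.1), np.float64(284.2)])]
stop_top [(0.7, [0.5039, -0.2494, 0.0565], [np.float64(301.4), np.float64(229.1)]), (0.19, [0.5708, -0.0162, -0.0018], [np.float64(309.3), np.float64(186.8)])]
start_box [(0.77, [0.4814, -0.3859, -0.0045], [np.float64(306.7), np.float64(307.7)])]
stop_box []
spool [(0.88, [0.6869, -0.2734, -0.0], [np.float64(397.6), np.float64(245.2)])]
tape [(0.96, [0.3441, -0.2073, 0.0026], [np.float64(215.7), np.float64(252.1)])]
eraser [(0.58, [0.6494, -0.365, 0.0012], [np.float64(396.9), np.float64(279.4)])]
```

View pics/top1.png

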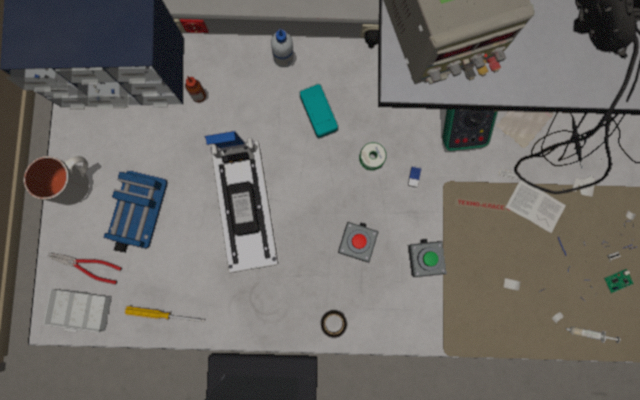

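View pics/side1.png

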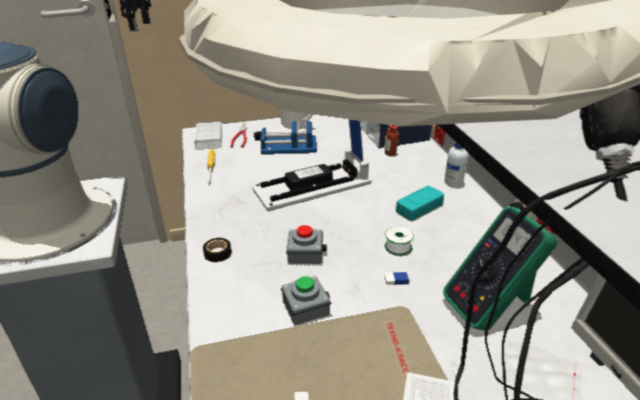

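Top view: jig with the black adapter at (243,208), blue cover upright at (225,140). Green button is at (431,258), red at (359,241), spool (372,156), eraser (415,176), tape (334,323). The turquoise look-alike sits at (319,110). Side view agrees. I'm moving the wrist camera over the jig.

```bash
python3 -m pendant '0 -.05 -.055 0 0 0 -.13; 0 -.09 -.1 0 0 0 -.26; 0 -.13 -.145 0 0 0 -.39; 0 -.17 -.19 0 0 0 -.53; 0 -.21 -.235 0 0 0 -.53; 0 -.25 -.28 0 0 0 -.53; 0 -.28 -.31 0 0 0 -.53; 0 -.28 -.31 0 0 0 -.53'
```

```text
clock: 2.3
position: [0.3712, 0.1994, 0.4049]
tcp_rot: [[-0.984, -0.179, 0.001], [-0.179, 0.984, -0.0], [-0.001, -0.0, -1.0]]
ft_force: [-0.2, 1.1, -0.0]
finger_gap: -0.0
grasp_force: 0.0
```

```bash
python3 - <<'E'
from h import *
s=get_state();print(s["clock"],s["position"],s["tcp_rot"])
d=np.array([.43,-.03,.40])-s["position"];print(s["tcp_rot"].T@d if hasattr(s["tcp_rot"],'T') else np.array(s["tcp_rot"]).T@d)
d,P=cam("wrist");print(np.round(d["mount"],3).tolist())
E
```

```text
2.3 [0.37116361 0.19940177 0.4049103 ] [[-9.83785707e-01 -1.79346471e-01  7.25245607e-04]
 [-1.79346590e-01  9.83785947e-01 -1.02945029e-04]
 [-6.95023608e-04 -2.31346175e-04 -9.99999732e-01]]
[-0.01673656 -0.23623321  0.00497659]
[[0.0, -0.962, -0.273, 0.068], [1.0, 0.0, -0.0, 0.0], [0.0, -0.273, 0.962, 0.032], [0.0, 0.0, 0.0, 1.0]]
```

```bash
python3 -m pendant '0 0 -.05 0 0 0 0; 0 0 -.1 0 0 0 0; 0 0 -.15 0 0 0 0;0 -.01 -.2 0 0 0 0;0 -.015 -.235 0 0 0 0;0 -.015 -.235 0 0 0 0;0 -.015 -.235 0 0 0 0;0 -.015 -.235 0 0 0 0'
```

```text
clock: 3.35
position: [0.4277, -0.0257, 0.4047]
tcp_rot: [[-0.983, -0.185, -0.0], [-0.185, 0.983, 0.0], [0.0, 0.0, -1.0]]
ft_force: [0.0, 0.7, -0.6]
finger_gap: -0.0002
grasp_force: 0.0
```

```bash
python3 - <<'E'
from h import *
s=get_state();print(s["clock"],s["position"])
d,P=cam("wrist");save(d,"w1.png")
for t in "jig adapter seat cover_hinge cover_edge".split():
    m=mark(t,"wrist",P);print(t,[(a,b,pix(d,P,b)) for a,b in m])
for t in ["adapter"]:
    for c in optics.cut_out(t,"wrist")[:2]:
        print(c["conf"],cv2.minAreaRect(np.argwhere(c["region"])[:,::-1].astype(np.float32)))
E
```

```text
3.35 [ 0.42774392 -0.02567485  0.40467196]
jig []
adapter [(0.65, [0.511, -0.2483, 0.0573], [np.float64(95.5), np.float64(221.3)])]
seat []
cover_hinge []
cover_edge [(0.4, [0.69, -0.2773, -0.0023], [np.float64(104.1), np.float64(326.4)])]
0.78 ((301.7001953125, 292.4950866699219), (89.92919921875, 27.631946563720703), 78.28752136230469)
```

View pics/w1.png

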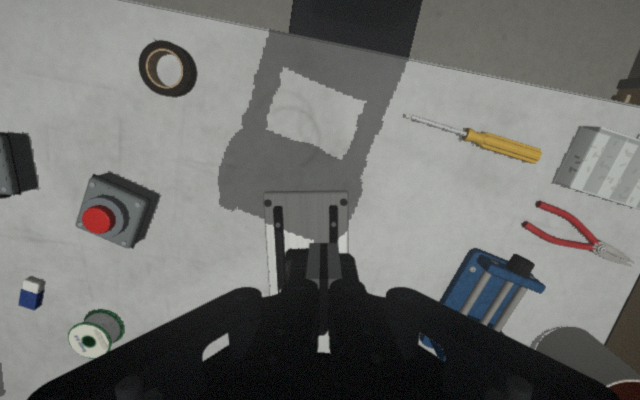

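Wrist view: jig near edge from (264,193) to (347,192), parallel to the image rows; the gripper hides the rest. I'll zoom the top view of the jig for yaw and adapter ends.

```bash
python3 - <<'E'
from h import *
d,P=cam("wrist")
a,b=plane(d,P,264,193,.012),plane(d,P,347,192,.012);print("near corners",a,b,np.linalg.norm(a-b),np.arctan2((b-a)[1],(b-a)[0])-np.pi/2)
im=cv2.imread("pics/top1.png");c=im[120:280,190:290]
cv2.imwrite("pics/z1.png",cv2.resize(c,None,fx=3.75,fy=3.75,interpolation=cv2.INTER_CUBIC))
d,P=cam("top");save(d,"top2.png")
g=cv2.cvtColor(im,cv2.COLOR_BGR2GRAY)
for c in optics.cut_out("jig","top")[:2]: print(c["conf"],cv2.minAreaRect(np.argwhere(c["region"])[:,::-1].astype(np.float32)))
for c in optics.cut_out("adapter","top")[:3]: print(c["conf"],cv2.minAreaRect(np.argwhere(c["region"])[:,::-1].astype(np.float32)))
E
```

```text
near corners [ 0.46199298 -0.08929437  0.012     ] [0.44329122 0.00424167 0.012     ] 0.09538735812264032 0.19733955584131557
0.58 ((242.57325744628906, 200.40684509277344), (138.67140197753906, 50.94132614135742), 79.79602813720703)
0.91 ((318.46746826171875, 111.22189331054688), (52.61539077758789, 25.4615421295166), 67.38013458251953)
0.62 ((243.4684295654297, 209.16641235351562), (54.236751556396484, 26.863933563232422), 82.303955078125)
```

View pics/z1.png

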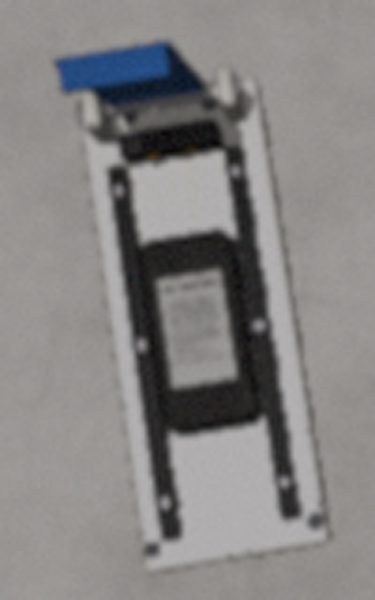

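```bash
python3 - <<'E'
from h import *
d,P=cam("top")
q=lambda x,y,z:plane(d,P,190+x/3.75,120+y/3.75,z)
nl,nr,fr=q(150,570,.012),q(327,540,.012),q(262,82,.012)
print("corners",nl,nr,fr)
yw=lambda v:np.arctan2(v[1],v[0])
y1=yw(fr-nr);y2=yw(q(120,170,.024)-q(170,535,.024));y3=yw(q(237,155,.024)-q(290,515,.024));y4=yw(nl-nr)-np.pi/2
print("yaws",y1,y2,y3,y4)
for yaw in (np.mean([y1,y2,y3]),):
    ex=np.array([np.cos(yaw),np.sin(yaw),0])
    print("len",(fr-nr)@ex,"center",(nl+fr)/2,(nl+nr)/2+.13*ex)
    n,f=(q(170,432,.042)+q(260,418,.042))/2,(q(140,248,.042)+q(230,232,.042))/2
    print("adapter near",n,"far",f,(f-n)@ex)
print(pix(d,P,[.578,-.0165,.012]))
E
```

```text
corners [0.44353501 0.00331838 0.012     ] [ 0.46217209 -0.09034346  0.012     ] [ 0.71193995 -0.04441721  0.012     ]
yaws 0.1818444993186231 0.1874128488981491 0.18926796601139195 0.19641711198790435
len 0.2539527479252029 center [ 0.57773748 -0.02054941  0.012     ] [ 0.58060707 -0.01944935  0.012     ]
adapter near [ 0.5197822  -0.03197512  0.042     ] far [ 0.61723499 -0.01142482  0.042     ] 0.09957263952466411
[np.float64(243.2), np.float64(205.6)]
```

Yaw is about 0.188, already matching the tool. Next: descend behind the adapter's near end with the fingers shut.

```bash
python3 -m pendant '0 -.02 -.01 .04 0 0 0;0 -.04 -.02 .08 0 0 0;0 -.053 -.02 .12 0 0 0;0 -.053 -.02 .155 0 0 0;0 -.053 -.02 .185 0 0 0;0 -.053 -.02 .205 0 0 0;0 -.053 -.02 .205 0 0 0;0 -.053 -.02 .205 0 0 0'
```

```text
clock: 4.95
position: [0.484, -0.0368, 0.2003]
tcp_rot: [[-0.983, -0.183, 0.001], [-0.183, 0.983, -0.0], [-0.001, -0.0, -1.0]]
ft_force: [0.2, 0.2, 0.8]
finger_gap: -0.0003
grasp_force: 0.0
```

```bash
python3 - <<'E'
from h import *
s=get_state();print(s["position"],s["ft_force"])
d,P=cam("wrist");save(d,"w2.png")
E
```

```text
[ 0.48398902 -0.03684566  0.20029723] [0.21238921 0.17904073 0.82554122]
```

View pics/w2.png

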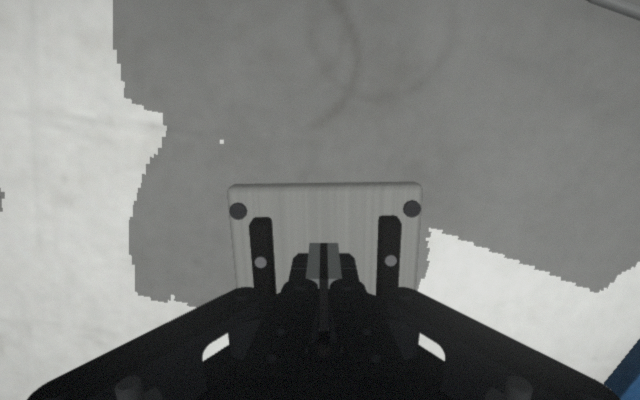

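The finger (324,260) is centred between the rails (262 and 391). Pushing.

```bash
python3 -m pendant '0 -.01 0 0 0 0 0;0 -.02 0 0 0 0 0;0 -.028 0 0 0 0 0;0 -.036 0 0 0 0 0;0 -.044 0 0 0 0 0;0 -.051 0 0 0 0 0;0 -.058 0 0 0 0 0;0 -.064 0 0 0 0 0'; python3 -m pendant '0 -.002 0 0 0 0 0;0 -.004 0 0 0 0 0;0 -.005 0 0 0 0 0;0 -.006 0 0 0 0 0;0 -.007 0 0 0 0 0;0 -.008 0 0 0 0 0;0 -.008 0 0 0 0 0;0 -.008 0 0 0 0 0'
```

```text
clock: 6.0
position: [0.5472, -0.025, 0.1997]
tcp_rot: [[-0.983, -0.183, 0.0], [-0.183, 0.983, -0.0], [-0.0, -0.0, -1.0]]
ft_force: [-3.1, -0.3, 0.1]
finger_gap: -0.0002
grasp_force: 1.3
clock: 7.0
position: [0.5538, -0.0237, 0.1996]
tcp_rot: [[-0.983, -0.183, -0.002], [-0.183, 0.983, -0.0], [0.002, 0.0, -1.0]]
ft_force: [-9.1, -4.3, 5.0]
finger_gap: 0.0003
grasp_force: 4.4
```

```bash
python3 -m pendant '0 -.001 0 0 0 0 0;0 -.002 0 0 0 0 0;0 -.002 0 0 0 0 0;0 -.002 0 0 0 0 0;0 -.002 0 0 0 0 0;0 -.002 0 0 0 0 0;0 -.002 0 0 0 0 0;0 -.002 0 0 0 0 0'; python3 - <<'E'
from h import *
d,P=cam("side");im=d["image"][:,:,::-1];cv2.imwrite("pics/s2.png",cv2.resize(im[100:240,230:400],None,fx=4,fy=4,interpolation=cv2.INTER_CUBIC))
E
```

```text
clock: 8.0
position: [0.5544, -0.0235, 0.1995]
tcp_rot: [[-0.983, -0.183, -0.006], [-0.183, 0.983, -0.0], [0.006, 0.001, -1.0]]
ft_force: [-18.3, -9.3, 13.6]
finger_gap: -0.0001
grasp_force: 9.9
```

View pics/s2.png

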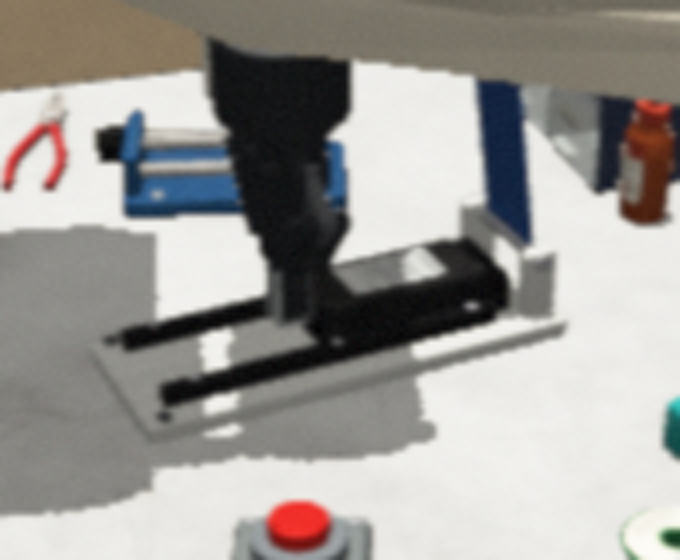

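The side view (crop) shows the adapter up against the stop, with the finger at its near end. The steep rise in force agrees, so it is home. Next: back off, rise, and cross over the upright cover.

```bash
python3 -m pendant '0 .015 0 0 0 0 0;0 .03 0 0 0 0 0;0 .03 0 -.04 0 0 0;0 .03 0 -.09 0 0 0;0 .03 0 -.14 0 0 0;0 .03 0 -.19 0 0 0;0 .03 0 -.22 0 0 0;0 .03 0 -.22 0 0 0' && python3 - <<'E'
from h import *
d,P=cam("top");save(d,"top3.png")
for t in ["adapter","cover_edge","cover_hinge","jig","seat"]: print(t,mark(t,"top",P))
d,P=cam("side")
for t in ["adapter","cover_edge","cover_hinge","jig"]: print(t,mark(t,"side",P))
E
```

```text
clock: 9.05
position: [0.5269, -0.0288, 0.4218]
tcp_rot: [[-0.983, -0.183, 0.005], [-0.183, 0.983, -0.001], [-0.004, -0.002, -1.0]]
ft_force: [0.1, -0.5, -0.6]
finger_gap: -0.0001
grasp_force: 0.0
adapter [(0.89, [0.7738, -0.162, 0.0024])]
cover_edge [(0.37, [0.5093, -0.2462, 0.0572])]
cover_hinge []
jig [(0.84, [0.57, -0.0167, 0.0014])]
seat []
adapter [(0.92, [0.6144, -0.0134, 0.0088]), (0.6, [0.7774, -0.1649, 0.001]), (0.18, [0.6161, -0.0084, 0.0068])]
cover_edge []
cover_hinge [(0.85, [0.6924, 0.006, 0.0458])]
jig [(0.82, [0.5701, -0.0215, -0.0007]), (0.63, [0.6121, -0.0151, 0.0105])]
```

```bash
python3 -m pendant '0 -.04 0 0 0 0 0;0 -.08 0 0 0 0 0;0 -.12 0 0 0 0 0;0 -.16 0 0 0 0 0;0 -.196 0 0 0 0 0;0 -.196 0 .04 0 0 0;0 -.196 0 .08 0 0 0;0 -.196 0 .092 0 0 0' && python3 - <<'E'
from h import *
d,P=cam("side");im=d["image"][:,:,::-1];cv2.imwrite("pics/s3.png",cv2.resize(im[60:220,270:430],None,fx=3.7,fy=3.7,interpolation=cv2.INTER_CUBIC))
E
```

```text
clock: 10.6
position: [0.7191, 0.0073, 0.3249]
tcp_rot: [[-0.983, -0.183, -0.004], [-0.183, 0.983, 0.0], [0.004, 0.001, -1.0]]
ft_force: [-0.7, -1.0, 0.5]
finger_gap: 0.0004
grasp_force: 0.0
```

View pics/s3.png

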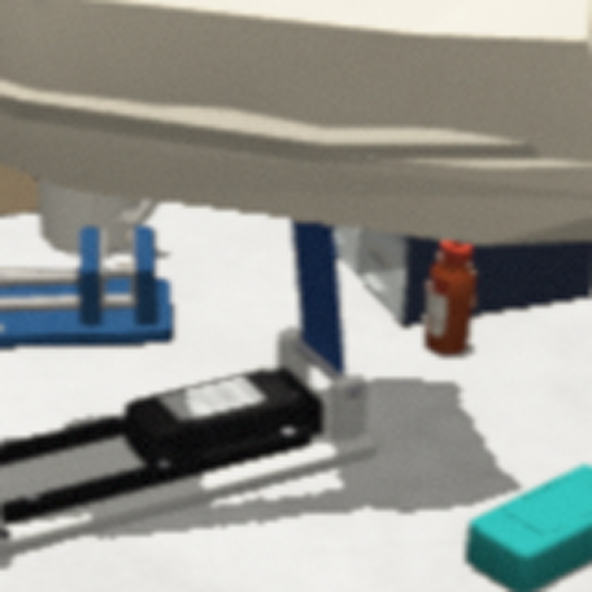

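Side view: adapter home, and the cover still upright with the finger out of sight behind it. Now swing the cover down along its arc.

```bash
python3 -m pendant '0 .015 0 0 0 0 0;0 .029 0 0 0 0 0;0 .039 0 .0025 0 0 0;0 .049 0 .005 0 0 0;0 .059 0 .009 0 0 0;0 .068 0 .0135 0 0 0;0 .077 0 .0195 0 0 0;0 .085 0 .026 0 0 0'
```

```text
clock: 11.65
position: [0.6355, -0.0085, 0.3011]
tcp_rot: [[-0.983, -0.183, -0.0], [-0.183, 0.983, 0.0], [0.0, 0.0, -1.0]]
ft_force: [1.0, -1.3, 0.3]
finger_gap: -0.0002
grasp_force: 0.4
```

```bash
python3 -m pendant '0 .007 0 .007 0 0 0;0 .014 0 .0154 0 0 0;0 .02 0 .024 0 0 0;0 .025 0 .0334 0 0 0;0 .029 0 .043 0 0 0;0 .032 0 .0532 0 0 0;0 .034 0 .0635 0 0 0;0 .034 0 .0635 0 0 0'
```

```text
clock: 12.65
position: [0.6024, -0.0146, 0.2372]
tcp_rot: [[-0.983, -0.183, -0.001], [-0.183, 0.983, 0.0], [0.001, 0.0, -1.0]]
ft_force: [-0.2, -0.3, 0.5]
finger_gap: -0.0001
grasp_force: 0.0
```

```bash
python3 -m pendant '0 0 0 .004 0 0 0;0 0 0 .008 0 0 0;0 0 0 .01 0 0 0;0 0 0 .011 0 0 0;0 0 0 .012 0 0 0;0 0 0 .013 0 0 0;0 0 0 .013 0 0 0;0 0 0 .013 0 0 0'
```

```text
clock: 13.65
position: [0.6027, -0.0146, 0.2254]
tcp_rot: [[-0.983, -0.183, 0.0], [-0.183, 0.983, -0.0], [-0.0, -0.0, -1.0]]
ft_force: [-2.4, 0.3, 6.0]
finger_gap: -0.0001
grasp_force: 2.8
```

```bash
python3 -m pendant '0 0 0 .001 0 0 0;0 0 0 .002 0 0 0;0 0 0 .0025 0 0 0;0 0 0 .0025 0 0 0;0 0 0 .0025 0 0 0;0 0 0 .0025 0 0 0;0 0 0 .0025 0 0 0;0 0 0 .0025 0 0 0'; python3 -m pendant '0 0 0 -.03 0 0 0;0 0 0 -.08 0 0 0;0 0 0 -.13 0 0 0;0 0 0 -.18 0 0 0;0 0 0 -.2 0 0 0;0 0 0 -.2 0 0 0;0 0 0 -.2 0 0 0;0 0 0 -.2 0 0 0'; python3 - <<'E'
from h import *
d,P=cam("side");im=d["image"][:,:,::-1];cv2.imwrite("pics/s4.png",cv2.resize(im[100:320,230:430],None,fx=2.7,fy=2.7,interpolation=cv2.INTER_CUBIC))
for t in ["cover_edge","start_top","start_box","stop_top"]: print(t,mark(t,"side",P))
d,P=cam("top")
for t in ["start_top","start_box","stop_top"]: print(t,mark(t,"top",P))
for z in (.058,):print(plane(d,P,431,258,z))
h=cv2.cvtColor(d["image"],cv2.COLOR_RGB2HSV)
def cen(d,r,z,P):
    h=cv2.cvtColor(d["image"],cv2.COLOR_RGB2HSV);m=cv2.inRange(h,(50,120,50),(80,255,255));x0,y0,x1,y1=r
    k=np.argwhere(m[y0:y1,x0:x1]);c=(k.min(0)+k.max(0))/2;print(len(k),c+[y0,x0],plane(d,P,c[1]+x0,c[0]+y0,z))
cen(d,(410,235,450,280),.055,P)
d,P=cam("side");cen(d,(280,265,330,300),.055,P)
E
```

```text
clock: 14.65
position: [0.6026, -0.0146, 0.2248]
tcp_rot: [[-0.983, -0.183, 0.001], [-0.183, 0.983, -0.0], [-0.001, -0.001, -1.0]]
ft_force: [-11.1, 0.3, 39.7]
finger_gap: 0.0004
grasp_force: 20.4
clock: 15.65
position: [0.6025, -0.0146, 0.4214]
tcp_rot: [[-0.983, -0.183, -0.002], [-0.183, 0.983, 0.0], [0.002, 0.001, -1.0]]
ft_force: [1.1, -0.4, -0.4]
finger_gap: -0.0002
grasp_force: 0.0
cover_edge [(0.81, [0.5574, -0.0152, 0.0505])]
start_top [(0.77, [0.4845, -0.3911, 0.0524])]
start_box [(0.59, [0.6136, -0.0128, 0.0097]), (0.57, [0.4808, -0.3906, -0.0007])]
stop_top [(0.52, [0.5088, -0.2511, 0.0565])]
start_top [(0.7, [0.4838, -0.3853, 0.0599]), (0.38, [0.5095, -0.2492, -0.0014])]
start_box [(0.62, [0.4814, -0.3935, 0.0022])]
stop_top [(0.59, [0.5111, -0.2475, 0.0607])]
[ 0.48170838 -0.38833401  0.058     ]
165 [258.5 430. ] [ 0.48079047 -0.38708843  0.055     ]
211 [284.  304.5] [ 0.47805309 -0.39215282  0.055     ]
```

View pics/s4.png

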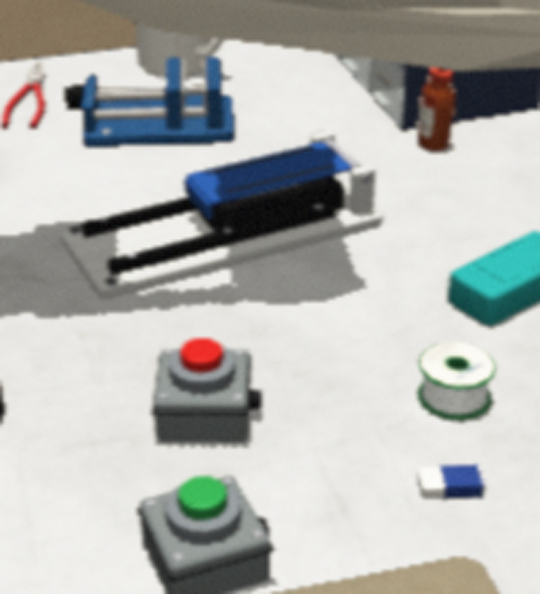

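The cover is shut level over the adapter, and the green button is free at (203,495) in the crop. Moving above the green button.

```bash
python3 -m pendant '0 .027 -.05 0 0 0 0;0 .054 -.1 0 0 0 0;0 .081 -.15 0 0 0 0;0 .108 -.2 0 0 0 0;0 .135 -.25 0 0 0 0;0 .162 -.3 0 0 0 0;0 .187 -.346 0 0 0 0;0 .187 -.346 0 0 0 0'; python3 -m pendant '0 0 0 .03 0 0 0;0 0 0 .07 0 0 0;0 0 0 .11 0 0 0;0 0 0 .14 0 0 0;0 0 0 .16 0 0 0;0 0 0 .17 0 0 0;0 0 0 .175 0 0 0;0 0 0 .175 0 0 0'; python3 - <<'E'
from h import *
print(get_state()["position"])
d,P=cam("wrist");save(d,"w5.png")
print(mark("start_top","wrist",P),mark("start_box","wrist",P))
E
```

```text
clock: 17.15
position: [0.4809, -0.3922, 0.4225]
tcp_rot: [[-0.984, -0.179, -0.0], [-0.179, 0.984, -0.001], [0.0, -0.001, -1.0]]
ft_force: [-0.2, 1.9, 0.6]
finger_gap: -0.0002
grasp_force: 0.0
clock: 18.15
position: [0.4824, -0.3889, 0.2481]
tcp_rot: [[-0.983, -0.183, 0.0], [-0.183, 0.983, -0.0], [-0.0, -0.0, -1.0]]
ft_force: [-0.1, -0.1, 0.0]
finger_gap: -0.0001
grasp_force: 0.0
[ 0.48242911 -0.38894857  0.24806593]
[(0.83, [0.483, -0.3875, 0.0515])] [(0.88, [0.4788, -0.3841, -0.0033])]
```

View pics/w5.png

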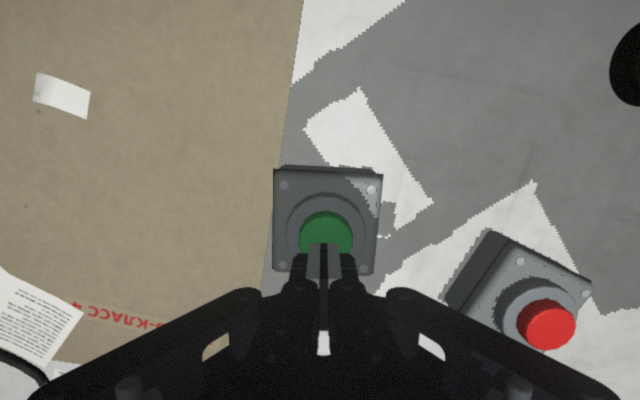

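The fingertips (325,250) sit over the green cap (326,233). Pressing.

```bash
python3 -m pendant '0 0 0 .008 0 0 0;0 0 0 .014 0 0 0;0 0 0 .018 0 0 0;0 0 0 .021 0 0 0;0 0 0 .023 0 0 0;0 0 0 .0245 0 0 0;0 0 0 .0245 0 0 0;0 0 0 .0245 0 0 0'
```

```text
clock: 19.3
position: [0.4821, -0.3889, 0.2249]
tcp_rot: [[-0.983, -0.183, 0.001], [-0.183, 0.983, -0.001], [-0.0, -0.001, -1.0]]
ft_force: [-8.1, 7.7, 33.2]
finger_gap: 0.0
grasp_force: 16.4
```

33 N against a stiff stop means the button is fully down. Lifting off.

```bash
python3 -m pendant '0 0 0 -.01 0 0 0;0 0 0 -.04 0 0 0;0 0 0 -.08 0 0 0;0 0 0 -.12 0 0 0;0 0 0 -.15 0 0 0;0 0 0 -.15 0 0 0;0 0 0 -.15 0 0 0;0 0 0 -.15 0 0 0'; python3 - <<'E'
from h import *
d,P=cam("side")
for t in ["start_top","stop_top","cover_edge","adapter","tape","spool","eraser"]: print(t,mark(t,"side",P)[:1])
print(robot.sign_off())
E
```

```text
clock: 20.3
position: [0.4821, -0.3888, 0.3721]
tcp_rot: [[-0.983, -0.183, -0.001], [-0.183, 0.983, 0.001], [0.001, 0.001, -1.0]]
ft_force: [-0.2, -0.3, -0.9]
finger_gap: 0.0003
grasp_force: 0.0
start_top [(0.74, [0.4827, -0.3897, 0.0562])]
stop_top [(0.6, [0.5054, -0.2514, 0.0545])]
cover_edge []
adapter [(0.61, [0.7785, -0.1645, -0.0021])]
tape [(0.97, [0.3425, -0.2089, 0.0017])]
spool [(0.9, [0.6886, -0.2734, 0.0014])]
eraser [(0.78, [0.6482, -0.3643, -0.0])]
the job is handed in; nothing more can be done
None
```

The adapter is home against its end stop, the cover is shut over it, and the green button was pressed fully down and released; the red button and loose items were not touched, and I handed the job in at about 21 s of the allowed 54 s (no verdict was returned).

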